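# Free the filed plate from the vise and hold it up on end

### The arm

A 6-joint arm with a two-finger parallel gripper is mounted at the origin on the work surface. World frame = base frame: x ahead of the robot, y to its left, z up, the work surface at z = 0. Lengths are in m, angles in rad, forces in N, time in s.
With the tool pointing down it reaches from about 0.275 to 0.975 m from the base axis. Payload 8.4 kg.
Tool frame: the origin (TCP) lies midway between the tips of the shut fingers; the grasp point (between the pads) lies 19 mm behind it; z points along the fingers, y is the line along which they close (so a half turn about z gives the same grasp; the last joint's range is limited). The gripper opens to 92 mm and grips with 3 to 60 N. Pads are 20 mm wide; open, the fingers measure 128 mm over their backs; the gripper's body (75 mm by 189 mm) begins 69 mm behind the grasp point.
Start: joints at [-0.002, 0.353, 1.633, -0, 1.155, -0.002], TCP at [0.625, -0, 0.215] pointing down, gripper open.
Joint ranges: [-2.63, 2.63], [-0.92, 2.1], [0.06, 2.66], [-1.3, 4.44], [0, 2.69], [-3.02, 3.02]. Speed limits (rad/s): [2.22, 2.22, 2.79, 3.14, 3.14, 3.14].

### API

Orientations are given as a unit quaternion [w, x, y, z].
In Python, from plant import status, viewer, order gives the robot as it stands.
- The arm moves only by the tool arm_command, never from a script. Its arguments are lists of equal length, an entry for each row: "travel": the shift along the tool's x, y, z in units of 150 mm (1.0 is 150 mm), a list of three; "roll": the turn about the tool's z in units of 180 degrees (1.0 is 180 degrees). In form: {"travel": [[x, y, z], ...], "roll": [roll, ...]}. A call has 1 to 20 rows; each row is the pose to reach, as a shift and turn from the pose commanded when the call began, along the tool's axes at that moment, turning the shorter way round; what a row does not reach only later rows make up. A row lasts 1/8 s, in which the tool goes at most 62.5 mm and 10.7 degrees, less where a joint would pass 70% of its speed; a pose out of reach is approached as far as the arm can. A call with a number of a shift or a turn outside -1 to 1 is refused whole. A call with a gripper value outside its range is refused whole. "grip" is the closure, from 0 (fully open) to 1 (shut), set as the call begins (left out, the last holds). The fingers move at their own pace and stop on an object; "grip_force" is the grip in N (left out, the last holds). Time passes only in rows, so rows that repeat a pose let the fingers close. It gives the time, the measured TCP pose, the force, the opening and the grip force at its end, in the units of the state.
- status.read_state(): the state, without advancing time (a new reading comes with each control period).
- viewer.grab_frame(name): name is "scene" or "side" or "wrist"; returns the picture (400x640x3 uint8, red, green, blue); there is no depth.
- viewer.camera_params(name): a dict with "fx", "fy", "cx", "cy" (pixels), "rvec" (rotation vector, rad) and "tvec" (3), from world to camera coordinates, as OpenCV has them. Camera axes: x right, y down, z forward; pixel columns grow to the right and rows downward; lengths in m; the calibration is good to about 2 mm. The wrist camera is an equidistant fisheye: a pixel r from the principal point sees the ray r / f radians off the axis. A picture is of the moment at which its call begins: read the wrist's pose just before it. camera_params takes no time and is no camera call; for the wrist camera it gives the pose at the moment of the call.
- order.hand_in(): hands the job in; it is judged then, once.
The state is a dict: "time_s": time; "joint_positions": joint angles; "qvel": joint speeds; "joint_efforts": joint torques, N m; "eef_pos": TCP position; "tcp_rot": TCP orientation; "force": force on the tool from outside, world axes, zero at the start; "moment": the same for the moment, N m; "finger_gap": opening from 0.0 (shut) to 1.0 (fully open); "finger_force": force on a finger pad.
Only numpy, scipy, OpenCV 4.12 (cv2) and the standard library are available. Lean on these libraries where they do the work, as an engineer would, in place of code of your own. Each camera call takes 0.05 s, during which the arm holds its last target. There are 200 camera calls.

### The job

The straight top edge of the aluminium plate in the bench vise has been filed and is to be sighted. Slacken the vise by pushing the upper end of its tommy bar over to the left (anticlockwise seen from the screw's end) by a good quarter turn, then draw the plate up out of the jaws and turn it on end, rounded end uppermost, so that its long edges stand upright. Finish holding it still like that in the gripper, its lower end well clear above the vise, and leave the other things on the bench where they are.

Things in the scene. Friction and masses are not known exactly. Their poses are not given: they have to be found in the camera images.
- vise: fixed bench vise, jaws 100 mm wide. Origin on the bench under the jaws' gripping line; x along the screw, from its outer end (-x) to the anvil, y along the jaws (left, seen from the screw's end), z up. Castings x -110 to +150 mm. Jaw faces x = -5 (moves out along -x) and +5 mm; each jaw 45 mm deep, flat top at z = 172 mm. The plate stands between them on the slide bar, top at z = 122, 50 mm wide
- bar_pivot (a point): where the tommy bar crosses the screw axis: vise x = -136 mm, 105 mm above the bench. The bar turns about the screw axis, in the vertical plane across the screw (vise y-z plane). The screw's head round this point is 38 mm in diameter and 34 mm long.
- bar_end (a point): centre of the 19 mm steel ball on the upper end of the tommy bar (9 mm rod with a ball on each end), 84 mm from bar_pivot. At the start this end leans 37 to 52 degrees from the vertical to the right (vise -y). Turning takes about 0.5 N m: some 6 to 10 N pushed sideways on the ball; the bar stays where it is left.
- vise_bar (a joint): angle of the tommy bar, rad: 0 to 0.25 at the start, plate gripped; grows as the upper end goes up and over to the left (vise +y), which unscrews the vise. The upper end leans (0.9 - value) rad from the vertical to the right. The jaw backs off 1.27 mm per rad (8 mm a turn); beyond about 1 the plate is loose and stays standing between the jaws.
- plate_mid (a point): centre of the aluminium plate: 10 mm thick (x), 140 long (y), 95 high (z), 0.25 to 0.4 kg. Square end at -y; end at +y is a half round of 47.5 mm radius with a 20 mm hole at y = +22.5 mm. At the start it stands in the jaws with the vise's axes, rounded end left, up to 12 mm off the jaws' middle, centre 169.5 mm above the bench, upper 45 mm above the jaws. At the end its +y points up.
- jaw_top (a point): middle of the jaws' gripping line, level with the jaw tops (172 mm above the bench)
- bottle: bystander: white closed bottle, 54 mm in diameter, 140 mm tall, left of the vise; origin at the centre of its foot
- file: bystander: flat file with a wooden handle lying on the bench right of the vise, 255 mm long; origin on the bench where blade (to +x, 150 mm) and handle (to -x, 105 mm) meet
- carton: bystander: white carton 55 x 45 x 110 mm high, right of the vise; origin at the centre of its foot
- tape: bystander: roll of blue masking tape lying flat, 100 mm across, 25 mm high, left of the vise; origin at the centre of its underside
Not all that is in view belongs to the job. Of the things shaped like the part that bears plate_mid, the aluminium one is meant.

How it is judged:
By the outcome, as a careful person would: the job done as asked, in the order asked, and still so for the second after the job is handed in, while the arm keeps its last pose, push and grip.
It also fails if it takes over 54 s, if anything falls off the work surface, if the arm or the gripper's body presses on something with over 40 N, if the wrist force passes 120 N, or if a joint passes its speed limit or range.

## Working session

There is one attempt and no reset: what is moved stays moved. The work goes in short steps, Python scripts to look and compute and a tool call to move; the robot and the scene stay as the last step left them, time stands still between calls to the robot, and variables do not carry over. Pictures are saved under pics/ and viewed, at most 10 in all, crops included, and the job is handed in when it is done.

Besides the shell and the picture viewer there is one more tool, called after "Emit:" as name(argument=value, ...), one argument or row to a line, values as JSON. arm_command: Moves the arm, as the interface text tells. Shifts and turns lie within -1 to 1; 1 stands for 150 mm of shift or 180 degrees of turn. Its arguments: {"type":"object","properties":{"travel":{"type":"array"},"roll":{"type":"array"},"grip":{"type":"number"},"grip_force":{"type":"number"}},"required":["travel","roll"]}

```bash
mkdir -p pics; ls; python3 - <<'E'
from plant import status, viewer
import cv2,json
print(status.read_state())
for n in("scene","side"):
    im=viewer.grab_frame(n); cv2.imwrite(f"pics/{n}0.png",im[:,:,::-1]); print(n,viewer.camera_params(n))
im=viewer.grab_frame("wrist"); cv2.imwrite("pics/wrist0.png",im[:,:,::-1]); print(viewer.camera_params("wrist"))
E
```

```text
pics
{'time_s': 0.0, 'joint_positions': array([-2.43419617e-03,  3.53649677e-01,  1.63411249e+00,  1.43035771e-06,
        1.15519180e+00, -2.37335151e-03]), 'qvel': array([ 2.10024512e-03, -4.61815784e-04,  1.05614328e-03,  5.59422584e-05,
        1.33040977e-04,  6.73923410e-04]), 'joint_efforts': array([-2.43486713e-03, -5.93846583e+01, -3.34216332e+01,  6.94100303e-02,
        2.34022352e-02, -1.15005114e-04]), 'eef_pos': array([ 6.24516704e-01, -1.97244172e-05,  2.13871999e-01]), 'tcp_rot': array([-4.82912818e-04,  7.07128333e-01,  7.07084901e-01, -4.79673932e-04]), 'force': array([ 0.61681333, -0.48006316, -0.6617567 ]), 'moment': array([-0.03162018, -0.01179143,  0.02865   ]), 'finger_force': 0.0, 'finger_gap': 1.0001372719444488}
scene {'fx': 465.34772041901505, 'fy': 465.34772041901505, 'cx': 318.4497441278149, 'cy': 202.28870046151707, 'rvec': array([ 1.22183841,  2.00481921, -1.18371583]), 'tvec': array([ 0.22766517, -0.12595549,  1.43735966])}
side {'fx': 366.0147234665283, 'fy': 366.0147234665283, 'cx': 318.7929569355074, 'cy': 193.8058646487329, 'rvec': array([ 0.19773934, -2.84962526,  1.20475448]), 'tvec': array([0.54547639, 0.13198063, 0.83306182])}
{'fx': 309.70691628693146, 'fy': 309.70691628693146, 'cx': 322.57451939294106, 'cy': 197.45477857977733, 'rvec': array([-2.88130763e+00,  3.64253201e-04,  7.94569640e-04]), 'tvec': array([-0.62446615, -0.02886158,  0.39019933])}
```

View pics/scene0.png

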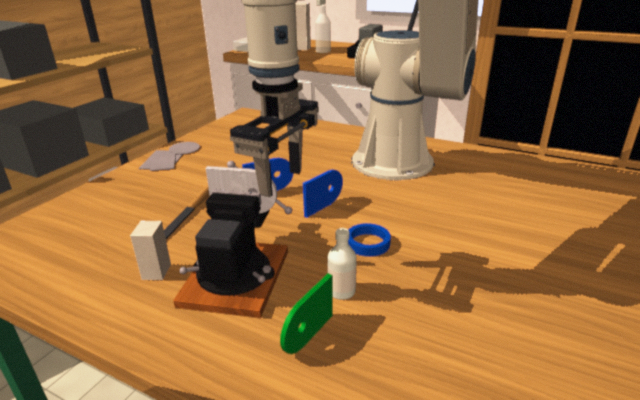

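View pics/side0.png

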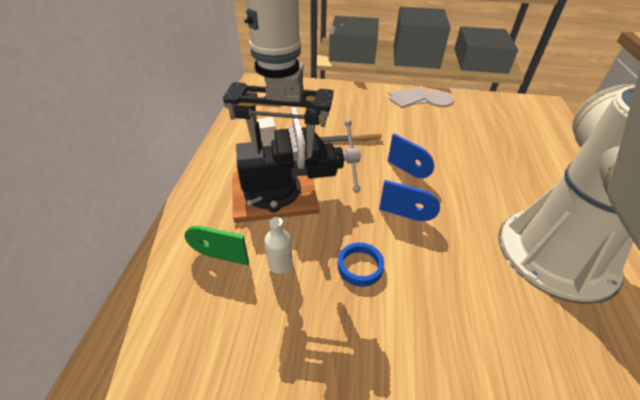

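The scene view shows the plate in the vise at about (240,180), with tommy-bar balls near (231,165) and (289,211). In the side view the balls are at about (348,124) and (356,188), and the screw head is at (352,156). The screw end faces the robot.

```bash
cat > h.py <<'E'
import numpy as np,cv2
from scipy.spatial.transform import Rotation as R
from plant import status, viewer
def cam(n):
    p=viewer.camera_params(n); M=cv2.Rodrigues(p["rvec"])[0]; return p,M,-M.T@p["tvec"]
def ray(n,uv,c=None):
    p,M,o=c or cam(n); q=np.array([(uv[0]-p["cx"])/p["fx"],(uv[1]-p["cy"])/p["fy"]])
    if n=="wrist":
        r=np.linalg.norm(q); d=np.r_[q/r*np.sin(r),np.cos(r)]
    else: d=np.r_[q,1]/np.linalg.norm(np.r_[q,1])
    return o,M.T@d
def plane(n,uv,z,c=None):
    o,d=ray(n,uv,c); return o+d*(z-o[2])/d[2]
def tri(*a):
    A=0;b=0;rs=[ray(*x) for x in a]
    for o,d in rs:
        P=np.eye(3)-np.outer(d,d);A=A+P;b=b+P@o
    X=np.linalg.solve(A,b); return X,[np.linalg.norm(np.cross(X-o,d)) for o,d in rs]
E
python3 - <<'E'
from h import *
np.set_printoptions(precision=4,suppress=True)
u=tri(("scene",(231,165)),("side",(348,124)));l=tri(("scene",(289,211)),("side",(356,188)))
print(u,l,(u[0]+l[0])/2,np.linalg.norm(u[0]-l[0]))
for n in("scene","side"): print(n,cam(n)[2])
a=cv2.imread("pics/scene0.png")[130:290,160:320]; b=cv2.imread("pics/side0.png")[90:220,220:380]
cv2.imwrite("pics/crop0.png",np.vstack([cv2.resize(a,(560,560),interpolation=2)[:300],cv2.resize(b,(560,455),interpolation=2)[:300]]))
E
```

```text
(array([ 0.5064, -0.2111,  0.1563]), [np.float64(0.0016379036692309112), np.float64(0.0016379036692308897)]) (array([ 0.4707, -0.0868,  0.0515]), [np.float64(0.001955896165143311), np.float64(0.0019558961651434162)]) [ 0.4886 -0.1489  0.1039] 0.1664876414721471
scene [1.2622 0.4221 0.6021]
side [0.4809 0.5744 0.6692]
```

View pics/crop0.png

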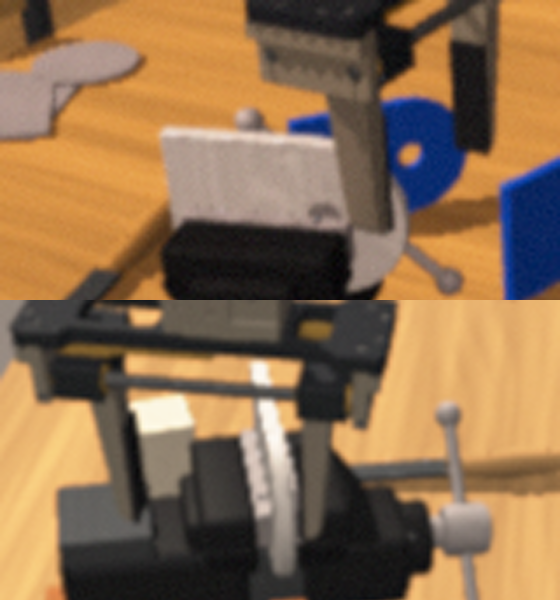

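View pics/wrist0.png

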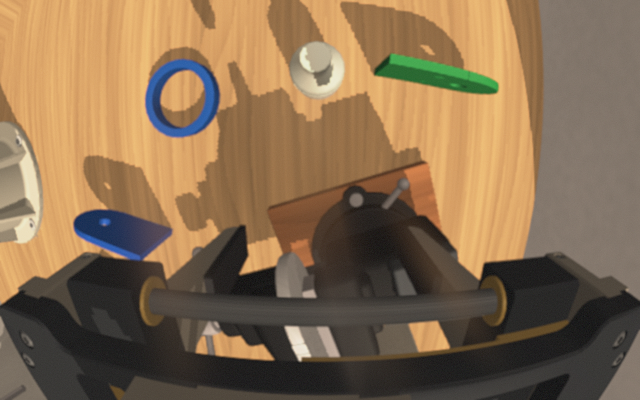

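The crop shows the plate's square-end top corner at scene (206.6,167). The wrist view shows the vise base edge at roughly 16° yaw, matching the bar axis. The bar triangulates well: 166 mm ball to ball, pivot height 104 mm, lean 51° right. I'll go up and move to the right of the ball.

Emit:
arm_command(
  travel=[
    [0,0,-0.567],
    [0,0,-0.567],
    [-0.82,-0.36,-0.567],
    [-0.82,-0.36,-0.567],
    [-0.82,-0.36,-0.567],
    [-0.82,-0.36,-0.567],
    [-0.82,-0.36,-0.567],
  ],
  roll=[0,0,-0.089,-0.089,-0.089,-0.089,-0.089],
  grip=1,
  grip_force=20,
)

```text
time_s: 1.02
eef_pos: [0.5716, -0.1219, 0.2995]
tcp_rot: [-0.0, 0.602, 0.799, 0.0]
force: [-0.6, -0.8, 0.2]
finger_gap: 0.262
finger_force: 0.0
```

```bash
cat >> h.py <<'E'
np.set_printoptions(precision=4,suppress=True)
YAW=np.deg2rad(16.0); VX=np.array([np.cos(YAW),np.sin(YAW),0]); VY=np.array([-np.sin(YAW),np.cos(YAW),0])
PIV=np.array([.4886,-.1489,0]); ORG=PIV+.136*VX
def v(p): d=np.asarray(p)-ORG; return np.array([d@VX,d@VY,p[2]])*1000
def tcp():
    s=status.read_state(); w,x,y,z=s["tcp_rot"]; return v(s["eef_pos"]), R.from_quat([x,y,z,w]).as_matrix()
E
python3 - <<'E'
from h import *
print(ORG,tcp(),status.read_state()["time_s"])
print(v(plane("scene",(206.6,167),.217)),v(plane("scene",(177,195),.172)))
im=viewer.grab_frame("scene"); cv2.imwrite("pics/s1.png",cv2.resize(im[130:290,160:320,::-1],(480,480),interpolation=2))
c=cam("wrist");w=viewer.grab_frame("wrist"); cv2.imwrite("pics/w1.png",w[:,:,::-1]);np.save("c.npy",np.r_[c[0]["rvec"],c[0]["tvec"]])
cv2.imwrite("pics/both1.png",np.vstack([cv2.imread("pics/s1.png")[:240].copy() if 0 else cv2.copyMakeBorder(cv2.imread("pics/s1.png")[:300],0,0,0,160,0),w[100:400,:,::-1]])[:600])
E
```

```text
[ 0.6193 -0.1114  0.    ] (array([-48.8144,   3.0956, 299.5106]), array([[-0.2761,  0.9611,  0.0001],
       [ 0.9611,  0.2761,  0.0005],
       [ 0.0005,  0.0002, -1.    ]])) 1.025
[  1.0464 -56.1056 217.    ] [  42.5413 -106.3719  172.    ]
```

View pics/both1.png

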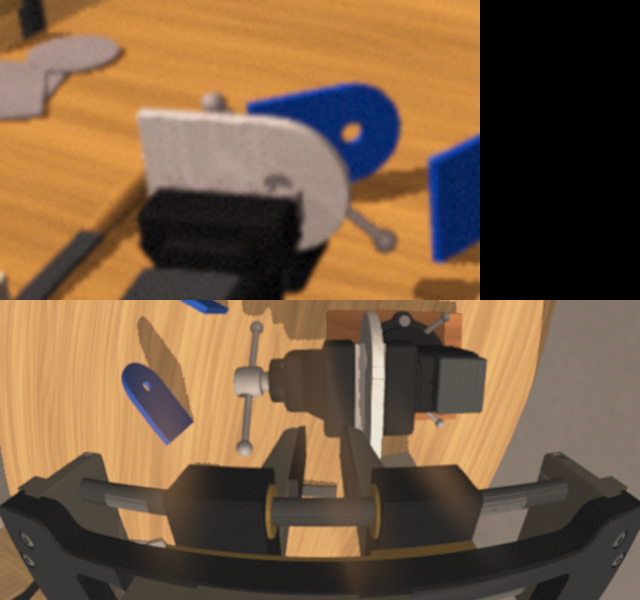

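The wrist view is clear: screw head at (250,380), upper ball at (244,449), jaws horizontal at the new yaw. The plate overhangs the left jaw end, with its centre about 12 mm left. I'll go to the right of the ball.

Emit:
arm_command(
  travel=[
    [-0.69,-0.58,0],
    [-0.69,-0.58,0],
    [-0.69,-0.58,0],
    [-0.69,-0.58,0.4],
    [-0.69,-0.58,0.8],
    [-0.69,-0.58,1.0],
    [-0.69,-0.58,1.0],
    [-0.69,-0.58,1.0],
  ],
  roll=[0,0,0,0,0,0,0,0],
)

```text
time_s: 2.12
eef_pos: [0.5173, -0.2461, 0.1509]
tcp_rot: [0.001, 0.601, 0.799, 0.0]
force: [0.8, 0.3, -0.3]
finger_gap: 0.005
finger_force: 0.0
```

Emit:
arm_command(
  travel=[
    [0.06,0,0],
    [0.12,0,-0.04],
    [0.18,0,-0.09],
    [0.25,0,-0.15],
    [0.32,0,-0.18],
    [0.38,0,-0.21],
    [0.44,0,-0.23],
    [0.5,0,-0.235],
    [0.57,0,-0.24],
    [0.63,0,-0.235],
    [0.69,0,-0.22],
    [0.75,0,-0.2],
    [0.81,0,-0.17],
    [0.81,0,-0.17],
  ],
  roll=[0,0,0,0,0,0,0,0,0,0,0,0,0,0],
)

```text
time_s: 3.88
eef_pos: [0.4837, -0.1297, 0.1767]
tcp_rot: [0.002, 0.601, 0.799, 0.001]
force: [2.6, -3.0, 1.6]
finger_gap: 0.008
finger_force: 1.4
```

```bash
python3 - <<'E'
from h import *
print(tcp()[0])
im=viewer.grab_frame("scene");s=viewer.grab_frame("side")
a=cv2.resize(im[110:270,160:320,::-1],(400,400),interpolation=2);b=cv2.resize(s[80:240,260:420,::-1],(400,400),interpolation=2)
cv2.imwrite("pics/b2.png",np.hstack([a,b]))
E
```

```text
[-135.4516   19.8246  176.7177]
```

View pics/b2.png

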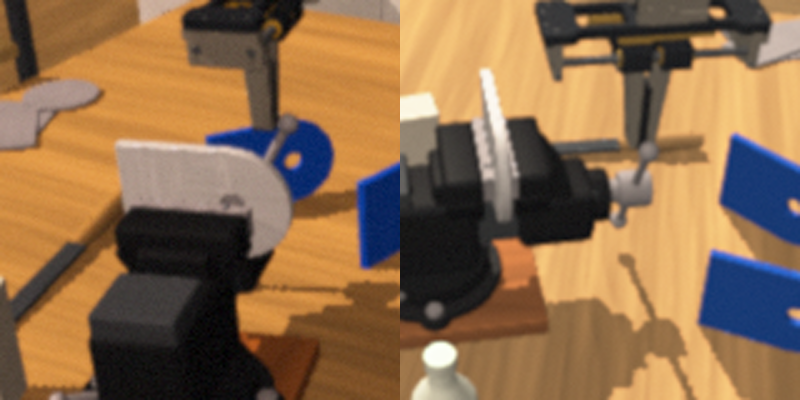

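The bar followed: its ball is now over to the left, at (287,125) left panel and (650,150) right panel. I'll continue further left and down, then retreat upward.

Emit:
arm_command(
  travel=[
    [0.05,0,0.04],
    [0.1,0,0.08],
    [0.15,0,0.12],
    [0.2,0,0.165],
    [0.24,0,0.2],
    [0.24,0,0.2],
    [0.18,0,0.1],
    [0.18,0,-0.3],
    [0.18,0,-0.7],
    [0.18,0,-0.8],
    [0.18,0,-0.8],
  ],
  roll=[0,0,0,0,0,0,0,0,0,0,0],
)

```text
time_s: 5.35
eef_pos: [0.4749, -0.1037, 0.2959]
tcp_rot: [0.0, 0.602, 0.799, 0.0]
force: [-0.3, 0.2, -0.4]
finger_gap: 0.005
finger_force: 0.0
```

```bash
python3 - <<'E'
from h import *
print(tcp()[0])
im=viewer.grab_frame("scene");s=viewer.grab_frame("side")
a=cv2.resize(im[110:270,160:320,::-1],(400,400),interpolation=2);b=cv2.resize(s[80:240,220:380,::-1],(400,400),interpolation=2)
cv2.imwrite("pics/b3.png",np.hstack([a,b]))
E
```

```text
[-136.6963   47.1989  295.8988]
```

View pics/b3.png

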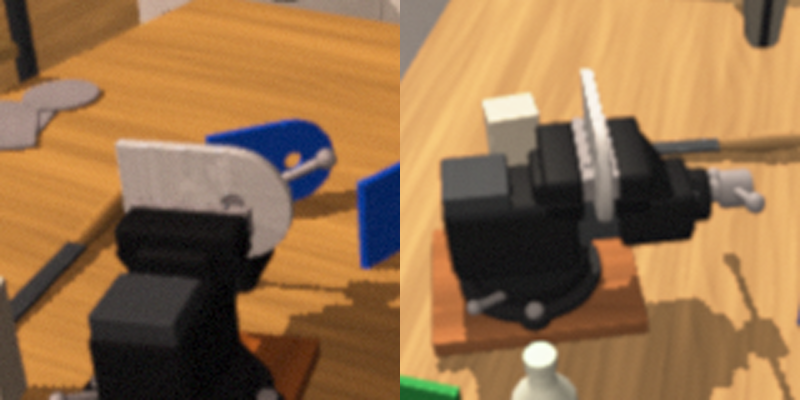

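The ball is now far over to the left: scene (290.4,173.2), side (362,160.8). The plate's square top corner is at scene (206.8,166.4) and side (294,108).

```bash
python3 - <<'E'
from h import *
X,e=tri(("scene",(290.4,173.2)),("side",(362,160.8)));b=v(X);print(b,e,"lean left",np.degrees(np.arctan2(b[1],b[2]-104.5)),np.hypot(b[1],b[2]-104.5))
X,e=tri(("scene",(206.8,166.4)),("side",(294,108)));print("sq corner",v(X),e)
print("round tip",v(plane("scene",(276.4,192),.1695)))
# tape/bottle location
print("bottle foot",v(plane("side",(280,268),.0)))
E
```

```text
[-140.5892   72.7881  146.0586] [np.float64(0.00021467262131452135), np.float64(0.0002146726213145016)] lean left 60.275653630351556 83.8166190986773
sq corner [ -1.2456 -56.2813 216.3228] [np.float64(0.0009296880696656382), np.float64(0.0009296880696656642)]
round tip [ -7.6295  80.6063 169.5   ]
bottle foot [ 65.3561 234.7007   0.    ]
```

The bar turned about 111° (lean left 60°, radius 83.8 mm). The plate spans y −57 to +81. I'll grip its rounded end on the centreline, just outside the jaw end.

Emit:
arm_command(
  travel=[
    [0.147,0.9,0],
    [0.147,0.9,0],
    [0.147,0.9,0],
    [0.147,0.9,0],
    [0.147,0.9,0.3],
    [0.147,0.9,0.5],
    [0.147,0.9,0.7],
    [0.147,0.9,0.85],
    [0.147,0.9,0.96],
    [0.147,0.9,0.96],
    [0.147,0.9,0.96],
  ],
  roll=[0,0,0,0,0,0,0,0,0,0,0],
  grip=0.45,
)

```text
time_s: 6.82
eef_pos: [0.5989, -0.0456, 0.152]
tcp_rot: [0.0, 0.602, 0.799, 0.0]
force: [0.1, 0.7, 0.6]
finger_gap: 0.55
finger_force: 0.0
```

```bash
python3 - <<'E'
from h import *
print(tcp()[0],status.read_state()["force"])
im=viewer.grab_frame("wrist");s=viewer.grab_frame("side")
a=im[:,120:520,::-1];b=cv2.resize(s[80:240,220:380,::-1],(400,400),interpolation=2)
cv2.imwrite("pics/b4.png",np.hstack([a,b]))
E
```

```text
[ -1.522   68.9462 152.025 ] [0.0556 0.7451 0.6323]
```

View pics/b4.png

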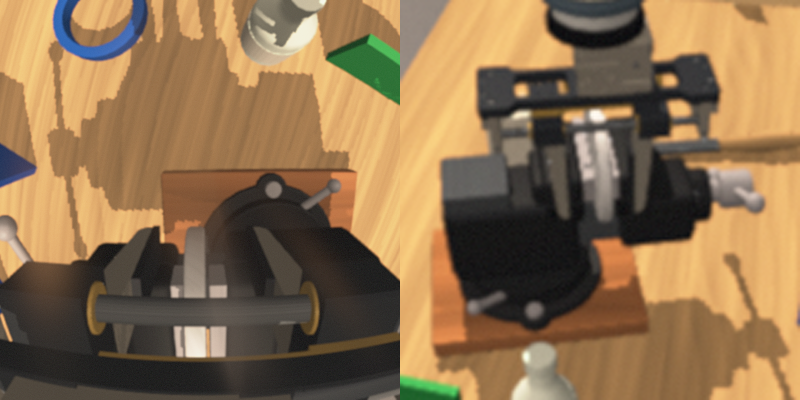

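The fingers straddle the rounded end: plate at (195,280) in the left panel, centred between the pads. I'll close and lift.

Emit:
arm_command(
  travel=[
    [0,0,0],
    [0,0,0],
    [0,0,0],
    [0,0,0],
    [0,0,0],
    [0,0,0],
  ],
  roll=[0,0,0,0,0,0],
  grip=1,
  grip_force=50,
)

```text
time_s: 7.68
eef_pos: [0.5973, -0.0455, 0.1509]
tcp_rot: [-0.001, 0.602, 0.799, -0.001]
force: [-5.2, -0.6, 3.3]
finger_gap: 0.105
finger_force: 50.0
```

Emit:
arm_command(
  travel=[
    [0,0,-0.04],
    [0,0,-0.08],
    [0,0,-0.13],
    [0,0,-0.2],
    [0,0,-0.27],
    [0,0,-0.34],
    [0,0,-0.42],
    [0,0,-0.5],
    [0,0,-0.6],
    [0,0,-0.7],
    [0,0,-0.8],
    [0,0,-0.9],
    [0,0,-1],
    [0,0,-1],
    [0,0,-1],
  ],
  roll=[0,0,0,0,0,0,0,0,0,0,0,0,0,0,0],
)

```text
time_s: 9.55
eef_pos: [0.5984, -0.0453, 0.3007]
tcp_rot: [-0.0, 0.602, 0.799, -0.0]
force: [-0.4, 0.1, -3.8]
finger_gap: 0.108
finger_force: 50.0
```

```bash
python3 - <<'E'
from h import *
print(tcp()[0],status.read_state()["force"],status.read_state()["moment"])
im=viewer.grab_frame("scene");s=viewer.grab_frame("side")
a=cv2.resize(im[60:260,150:350,::-1],(400,400),interpolation=2);b=cv2.resize(s[40:240,200:400,::-1],(400,400),interpolation=2)
cv2.imwrite("pics/b5.png",np.hstack([a,b]))
E
```

```text
[ -1.9297  69.338  300.6968] [-0.4098  0.053  -3.7901] [ 0.1729  0.0502 -0.06  ]
```

View pics/b5.png

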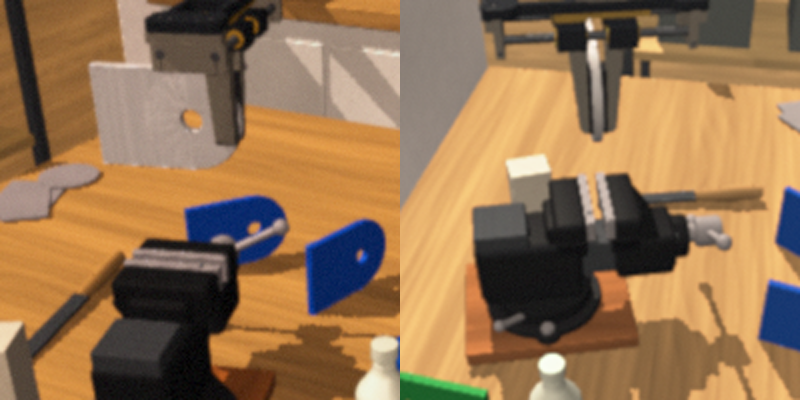

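The plate is out and level in the gripper, weight 3.8 N. I'll raise it and ease the grip so it swings.

Emit:
arm_command(
  travel=[
    [0,0,-0.15],
    [0,0,-0.3],
    [0,0,-0.3],
    [0,0,-0.3],
    [0,0,-0.3],
  ],
  roll=[0,0,0,0,0],
  grip_force=22,
)

```text
time_s: 10.28
eef_pos: [0.5981, -0.0453, 0.3448]
tcp_rot: [-0.001, 0.602, 0.799, -0.001]
force: [-0.8, -0.4, -3.2]
finger_gap: 0.11
finger_force: 22.0
```

```bash
python3 - <<'E'
from h import *
s=status.read_state();print(tcp()[0],s["force"],s["moment"]@VX,s["moment"])
E
```

```text
[ -2.2031  69.4553 344.775 ] [-0.7815 -0.3749 -3.187 ] 0.16152701524847105 [0.1679 0.0006 0.0031]
```

Emit:
arm_command(
  travel=[
    [0,0,0],
    [0,0,0],
    [0,0,0],
  ],
  roll=[0,0,0],
  grip_force=14,
)

```text
time_s: 10.65
eef_pos: [0.5986, -0.0453, 0.346]
tcp_rot: [-0.0, 0.602, 0.799, -0.0]
force: [0.5, 0.1, -2.2]
finger_gap: 0.106
finger_force: 14.0
```

```bash
python3 - <<'E'
from h import *
s=status.read_state();print(tcp()[0],s["force"],s["moment"]@VX,s["moment"])
E
```

```text
[ -1.6897  69.2562 346.0381] [ 0.535   0.056  -2.1874] 0.19276313347289198 [0.1933 0.0253 0.0007]
```

Emit:
arm_command(
  travel=[
    [0,0,0],
    [0,0,0],
    [0,0,0],
    [0,0,0],
  ],
  roll=[0,0,0,0],
  grip_force=10,
)

```text
time_s: 11.15
eef_pos: [0.5986, -0.0453, 0.3461]
tcp_rot: [0.0, 0.602, 0.799, 0.0]
force: [-0.1, 0.3, -2.4]
finger_gap: 0.109
finger_force: 10.0
```

```bash
python3 - <<'E'
from h import *
s=status.read_state();print(tcp()[0],s["force"],s["moment"]@VX,s["moment"])
im=viewer.grab_frame("scene");s=viewer.grab_frame("side")
a=cv2.resize(im[20:220,150:350,::-1],(400,400),interpolation=2);b=cv2.resize(s[0:200,200:400,::-1],(400,400),interpolation=2)
cv2.imwrite("pics/b6.png",np.hstack([a,b]))
E
```

```text
[ -1.6781  69.243  346.1369] [-0.0898  0.3403 -2.3535] 0.19438262673712953 [0.1862 0.0558 0.0272]
```

View pics/b6.png

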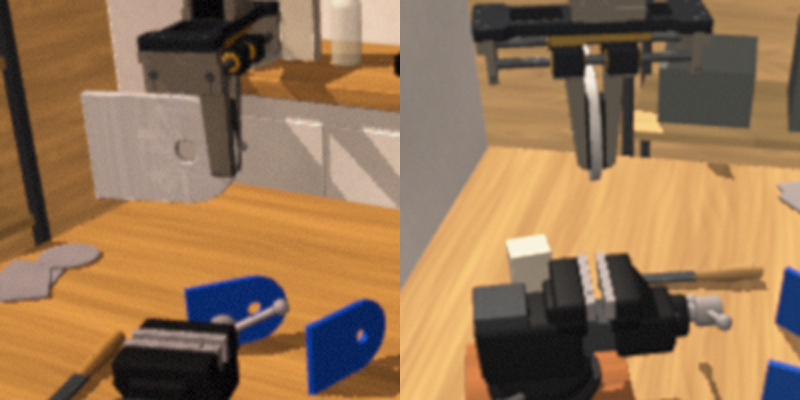

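The plate is still level after easing to 10 N: square end at left, (85,95)–(95,195). I'll ease further and follow the moment about the screw axis.

Emit:
arm_command(
  travel=[
    [0,0,0],
    [0,0,0],
    [0,0,0],
  ],
  roll=[0,0,0],
  grip_force=7.5,
)

```text
time_s: 11.62
eef_pos: [0.5986, -0.0453, 0.3462]
tcp_rot: [0.0, 0.602, 0.799, 0.0]
force: [-0.8, -0.8, -2.3]
finger_gap: 0.108
finger_force: 7.5
```

```bash
cat > q.py <<'E'
from h import *
F=[];M=[]
for i in range(5):
    im=viewer.grab_frame("scene"); s=status.read_state();F.append(s["force"]);M.append(s["moment"]@VX)
print(s["time_s"],tcp()[0],np.mean(F,0),np.mean(M),np.round(M,3))
import glob
n=len(glob.glob("pics/q*.png"));cv2.imwrite(f"pics/q{n}.png",im[:,:,::-1]);
E
python3 q.py
```

```text
11.875 [ -1.6699  69.2364 346.1276] [-0.3491 -0.2874 -2.8051] 0.11116666167901972 [0.116 0.099 0.139 0.111 0.09 ]
```

Emit:
arm_command(
  travel=[
    [0,0,0],
    [0,0,0],
    [0,0,0],
  ],
  roll=[0,0,0],
  grip_force=6,
)

```text
time_s: 12.25
eef_pos: [0.5987, -0.0453, 0.3461]
tcp_rot: [0.0, 0.602, 0.799, -0.0]
force: [-0.2, 0.8, -3.8]
finger_gap: 0.11
finger_force: 6.0
```

```bash
python3 q.py
```

```text
12.5 [ -1.6604  69.2366 346.1272] [-0.434   0.3298 -2.7326] 0.043869627703679186 [0.052 0.095 0.001 0.05  0.022]
```

```bash
cat > ang.py <<'E'
from h import *
def onplane(n,uv,x):
    o,d=ray(n,uv); t=(x/1000-(o-ORG)@VX)/(d@VX); return v(o+d*t)
def run(x=4,im=None):
    im=viewer.grab_frame("scene") if im is None else im; t=tcp()[0]
    p,M,o=cam("scene")
    g=ORG+VX*x/1000+VY*t[1]/1000; 
    pr=lambda z:(lambda c:(c[0]/c[2]*p["fx"]+p["cx"],c[1]/c[2]*p["fy"]+p["cy"]))(M@(g+[0,0,z/1000])+p["tvec"])
    h=cv2.cvtColor(im,cv2.COLOR_RGB2HSV); m=((h[...,1]<70)&(h[...,2]>110)).astype(np.uint8)
    seed=pr(t[2]-50); print("seed",seed,"foot",pr(t[2]-108))
    r0=int(pr(t[2]-10)[1]); m[:r0]=0
    m=cv2.morphologyEx(m,cv2.MORPH_OPEN,np.ones((3,3),np.uint8))
    k,l,st,_=cv2.connectedComponentsWithStats(m); i=l[int(seed[1]),int(seed[0])]; print("comp",st[i])
    L=[];Rr=[]
    for r in range(st[i][1],st[i][1]+st[i][3]):
        c=np.flatnonzero(l[r]==i); 
        a,b=onplane("scene",(c[0]-.5,r),x),onplane("scene",(c[-1]+.5,r),x); L.append(a);Rr.append(b)
        if r%4==0: print(r,c[0],c[-1],a[1:],b[1:],int(np.linalg.norm(a-b)))
    return np.array(L),np.array(Rr)
if __name__=="__main__": run()
E
python3 ang.py
```

```text
seed (np.float64(264.2670385089252), np.float64(133.20780325566835)) foot (np.float64(266.5823242893953), np.float64(162.2729738917395))
comp [ 222  111   62   56 2361]
112 232 283 [ 10.2972 333.0596] [107.9532 338.0875] 97
116 231 283 [  7.4814 325.3973] [107.5357 330.7392] 100
120 230 283 [  4.6366 317.6562] [107.1144 323.3244] 102
124 228 282 [ -0.1983 309.7227] [104.8312 315.7357] 105
128 227 280 [ -3.1141 301.8157] [100.6545 307.9594] 103
132 226 279 [ -6.0603 293.826 ] [ 98.3141 300.2115] 104
136 224 277 [-11.0356 285.6261] [ 94.0561 292.2648] 105
140 223 276 [-14.0563 277.4624] [ 91.6565 284.3526] 105
144 222 274 [-17.1092 269.2118] [ 87.3146 276.2298] 104
148 227 272 [ -8.017  261.7165] [ 82.9231 268.0143] 91
152 236 271 [  9.1932 254.7632] [ 80.4252 259.8432] 71
156 244 269 [ 24.4032 247.6594] [ 75.9456 251.4426] 51
160 253 269 [ 41.6368 240.6964] [ 75.3502 243.2418] 33
164 259 266 [ 52.8928 233.2657] [ 68.8126 234.5015] 15
```

The plate hangs about 23° short of upright (edges parallel, width 96 mm, matching 95). I'll ease a little more and move it over the fixed jaw's flat top, to square the end on it.

Emit:
arm_command(
  travel=[
    [0,0,0],
    [0,0,0],
    [0,0,0],
    [-0.03,0.02,0],
    [-0.08,0.05,0],
    [-0.14,0.08,0],
    [-0.2,0.12,0],
    [-0.26,0.15,0],
    [-0.31,0.18,0],
    [-0.33,0.19,0],
    [-0.33,0.19,0],
    [-0.33,0.19,0],
  ],
  roll=[0,0,0,0,0,0,0,0,0,0,0,0],
  grip_force=4.5,
)

```text
time_s: 14.05
eef_pos: [0.6395, -0.0848, 0.3462]
tcp_rot: [-0.0, 0.602, 0.799, 0.0]
force: [0.9, -0.2, -2.9]
finger_gap: 0.108
finger_force: 4.5
```

```bash
python3 q.py; sed -i 's/run()$/import sys; run(float(sys.argv[1]))/' ang.py; python3 ang.py 32
```

```text
14.3 [ 26.8163  19.9083 346.2415] [ 0.2183  0.0163 -2.7874] 0.03158233988920542 [0.017 0.007 0.061 0.02  0.053]
seed (np.float64(233.10671919709745), np.float64(137.1461071190389)) foot (np.float64(236.4941469263715), np.float64(166.57324209641894))
comp [ 143  115  110   56 3113]
116 200 252 [-39.171  332.4413] [ 60.1633 337.7448] 99
120 199 252 [-42.2604 324.8528] [ 59.4949 330.4811] 101
124 198 252 [-45.3824 317.1847] [ 58.8203 323.1503] 104
128 197 251 [-48.5373 309.4355] [ 56.2861 315.6417] 105
132 197 250 [-49.7557 301.7247] [ 53.7257 308.0555] 103
136 196 249 [-52.966  293.8144] [ 51.1387 300.3907] 104
140 195 247 [-56.2106 285.8193] [ 46.6367 292.5228] 103
144 176 246 [-95.9342 275.2887] [ 43.9841 284.6921] 140
148 170 245 [-109.7907  266.3153] [ 41.3035 276.7788] 151
152 155 243 [-142.7916  255.8459] [ 36.6703 268.6444] 179
156 151 242 [-153.0631  246.8326] [ 33.9208 260.5571] 187
160 147 241 [-163.4837  237.6884] [ 31.1417 252.3831] 195
164 143 239 [-174.0566  228.4105] [ 26.3711 243.9687] 201
168 147 238 [-167.2838  220.392 ] [ 23.5196 235.6118] 191
```

Still about 21° short, with its low corner at roughly (y 22, z 231). I'll set that corner on the jaw top and draw the grip to the right so the plate squares up.

Emit:
arm_command(
  travel=[
    [0.06,0,0.08],
    [0.13,0,0.18],
    [0.13,0,0.28],
    [0.13,0,0.36],
    [0.13,0,0.4],
    [0.11,0,0.41],
    [0.08,0,0.41],
    [0.05,0,0.41],
    [0.02,0,0.415],
    [-0.01,0,0.42],
    [-0.04,0,0.425],
    [-0.07,0,0.43],
    [-0.1,0,0.435],
    [-0.13,0,0.44],
    [-0.16,0,0.445],
    [-0.16,0,0.455],
    [-0.16,0,0.46],
    [-0.16,0,0.46],
  ],
  roll=[0,0,0,0,0,0,0,0,0,0,0,0,0,0,0,0,0,0],
  grip_force=5,
)

```text
time_s: 16.6
eef_pos: [0.6472, -0.1089, 0.2786]
tcp_rot: [0.002, 0.602, 0.799, 0.0]
force: [0.1, -2.5, 5.4]
finger_gap: 0.115
finger_force: 5.0
```

```bash
python3 q.py; python3 ang.py 32
```

```text
16.85 [ 27.397   -5.257  278.6038] [-0.5133 -2.6642  5.2653] -0.5021712766728003 [-0.445 -0.54  -0.518 -0.479 -0.529]
seed (np.float64(224.32911554211745), np.float64(170.27058026597658)) foot (np.float64(227.85208318940155), np.float64(197.40271498196972))
comp [ 199  150   51   50 2143]
152 199 247 [-51.9905 262.3215] [ 44.3553 269.1925] 96
156 200 248 [-51.2348 254.3067] [ 45.5061 261.4075] 97
160 201 248 [-50.4724 246.221 ] [ 44.7332 253.4093] 95
164 201 247 [-51.7464 237.9048] [ 42.0073 245.1824] 94
168 202 248 [-50.9791 229.6693] [ 43.1648 237.1788] 94
172 202 248 [-52.2677 221.1908] [ 42.3691 228.9443] 94
176 202 248 [-53.5694 212.6266] [ 41.5655 220.6286] 95
180 203 248 [-52.7991 204.1555] [ 40.754  212.2306] 93
184 203 248 [-54.1161 195.4218] [ 39.9344 203.749 ] 94
188 203 249 [-55.4465 186.5986] [ 41.1109 195.3646] 96
192 204 249 [-54.6734 177.8816] [ 40.2853 186.7176] 95
196 224 249 [-13.9248 172.8945] [ 39.4513 177.9834] 53
```

Almost square: edges within about 3° and the foot on the jaw top. I'll ease the grip while it is supported and press slightly to seat it flat.

Emit:
arm_command(
  travel=[
    [0,0,0],
    [0,0,0.01],
    [-0.01,0,0.02],
    [-0.02,0,0.03],
    [-0.02,0,0.04],
    [-0.02,0,0.04],
    [-0.02,0,0.04],
  ],
  roll=[0,0,0,0,0,0,0],
  grip_force=4,
)

```text
time_s: 17.77
eef_pos: [0.6478, -0.1117, 0.2723]
tcp_rot: [0.001, 0.602, 0.799, 0.0]
force: [0.8, -3.2, 5.0]
finger_gap: 0.109
finger_force: 4.0
```

```bash
python3 q.py; python3 ang.py 32
```

```text
18.025 [ 27.2866  -8.062  272.2959] [-0.2701 -3.6669  5.1297] -0.5590961915371305 [-0.555 -0.552 -0.555 -0.563 -0.572]
seed (np.float64(223.2995145895632), np.float64(173.17885223566404)) foot (np.float64(226.84090710998672), np.float64(200.11019370016555))
comp [ 198  153   64   47 2137]
156 198 245 [-55.2888 254.0092] [ 39.7223 260.983 ] 95
160 199 246 [-54.5436 245.9137] [ 40.8599 253.1169] 95
164 200 246 [-53.7917 237.7461] [ 40.0599 245.0313] 94
168 200 246 [-55.0894 229.3414] [ 39.252  236.8667] 94
172 201 246 [-54.3328 221.0216] [ 38.4363 228.622 ] 93
176 201 247 [-55.6456 212.452 ] [ 39.59   220.4624] 95
180 202 247 [-54.8843 203.9755] [ 38.7683 212.0592] 94
184 203 248 [-54.1161 195.4218] [ 39.9344 203.749 ] 94
188 203 261 [-55.4465 186.5986] [ 64.9979 197.5331] 120
192 204 261 [-54.6734 177.8816] [ 64.2968 188.9519] 119
196 213 249 [-36.9632 170.698 ] [ 39.4513 177.9834] 76
```

The edges are now upright within about 1°. I'll squeeze firmly and lift clear.

Emit:
arm_command(
  travel=[
    [0,0,0],
    [0,0,0],
    [0,0,0],
    [0,0,0],
    [0,0,-0.03],
    [0,0,-0.08],
    [0,0,-0.16],
    [0,0,-0.26],
    [0,0,-0.36],
    [0,0,-0.46],
    [0,0,-0.56],
    [0,0,-0.64],
    [0,0,-0.7],
    [0,0,-0.7],
    [0,0,-0.7],
    [0,0,-0.7],
  ],
  roll=[0,0,0,0,0,0,0,0,0,0,0,0,0,0,0,0],
  grip_force=50,
)

```text
time_s: 20.08
eef_pos: [0.6469, -0.1109, 0.3754]
tcp_rot: [-0.0, 0.602, 0.799, -0.0]
force: [-0.1, -1.0, -2.7]
finger_gap: 0.105
finger_force: 50.0
```

```bash
python3 q.py; python3 ang.py 32
```

```text
20.325 [ 26.8228  -7.2002 375.966 ] [ 0.2054 -0.2872 -3.2761] 0.023509081500692107 [ 0.073  0.032  0.031 -0.022  0.003]
seed (np.float64(216.8198810561152), np.float64(120.4384121209691)) foot (np.float64(220.7912360272859), np.float64(150.75563500455908))
comp [ 142   98  103   72 3186]
100 189 239 [-55.5156 360.7203] [ 39.3367 365.0713] 94
104 190 240 [-54.8166 353.5607] [ 40.4036 358.1052] 95
108 191 240 [-54.1117 346.3413] [ 39.6503 350.9917] 93
112 191 241 [-55.3314 338.9618] [ 40.7278 343.9075] 96
116 192 242 [-54.6224 331.6163] [ 41.8142 336.7651] 96
120 193 241 [-53.9074 324.2086] [ 39.204  329.3588] 93
124 193 242 [-55.1423 316.6259] [ 40.2941 322.0896] 95
128 194 243 [-54.423  309.0871] [ 41.3934 314.7599] 95
132 195 243 [-53.6976 301.4835] [ 40.6246 307.254 ] 94
136 196 244 [-52.966  293.8144] [ 41.735  299.7966] 94
140 196 244 [-54.2183 285.9492] [ 40.961  292.1528] 95
144 176 244 [-95.9342 275.2887] [ 40.1797 284.4364] 136
148 170 244 [-109.7907  266.3153] [ 39.3909 276.6464] 149
152 155 189 [-142.7916  255.8459] [-70.2234 261.0212] 72
156 151 179 [-153.0631  246.8326] [-92.1605 251.3028] 61
160 147 176 [-163.4837  237.6884] [-99.8982 242.4893] 63
164 143 173 [-174.0566  228.4105] [-107.7389  233.5584] 66
168 149 169 [-162.9322  220.7391] [-117.8079  224.3385] 45
```

```bash
python3 -c "from plant import order; print(order.hand_in())"
```

```text
the job is handed in; nothing more can be done
None
```

I handed the job in at about 20 s, with no verdict returned: the bar was pushed over about 111°, and the plate was drawn out and is held still on end, rounded end up. Its long edges measure upright to about 1°, its lower end is roughly 100 mm above the jaws, and I kept the arm clear of the other things on the bench (no final check picture of them).

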